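# Lock the mixer shaft with the slotted disc and bar

### The arm

A 7-joint arm with a two-finger parallel gripper is mounted at the origin on a cart in front of the work surface, level with it; the furniture and walls round the work are solid. World frame = base frame: x ahead of the robot, y to its left, z up, the work surface at z = 0. Lengths are in m, angles in rad, forces in N, time in s.
With the tool pointing down it reaches from about 0.4 to 0.875 m from the base axis. Payload 19.3 kg.
Tool frame: the origin (TCP) lies midway between the tips of the shut fingers; the grasp point (between the pads) lies 19 mm behind it; z points along the fingers, y is the line along which they close (so a half turn about z gives the same grasp; the last joint's range is limited). The gripper opens to 85 mm and grips with 20 to 120 N. Pads are 22 mm wide; open, the fingers measure 114 mm over their backs; the gripper's body (76 mm by 85 mm) begins 54 mm behind the grasp point. The pads swing forward as they close: fully open they stand 13 mm farther back than shut.
Start: joints at [-1.416, 0.521, -0.036, 1.599, 0.021, 1.021, -0.113], TCP at [0.139, 0.609, 0.231] pointing down, gripper open.
Joint ranges: [-2.91, 2.91], [-0.3, 2.13], [-1.5, 1.42], [0.17, 2.43], [-1.26, 4.41], [0.16, 1.93], [-2.52, 2.52]. Speed limits (rad/s): [1.89, 1.89, 2.39, 2.39, 3.01, 3.01, 3.01].

### API

Orientations are given as [roll, pitch, yaw] about the fixed x, y, z axes, in that order (R = Rz(yaw) Ry(pitch) Rx(roll)).
In Python, from workcell import telemetry, grab_frame, calibration, bot, outline_of, landmark_of gives the robot as it stands. The module is installed in compiled form; this text tells all that it offers.
- The arm moves only by the shell command python3 -m inch 'ROWS' [FORCE]. ROWS is JSON, a list of rows, each a list of 7 numbers: the shift along the tool's x, y, z in m, then the turn, a rotation vector about the tool's x, y, z in rad, then the closure, from 0 (fully open) to 1 (shut). A call has 1 to 5 rows; each row shifts and turns the commanded pose from where the row before left it, along the tool's axes as they then stand; what a row does not reach is not made up. A row lasts 1/10 s, in which the tool goes at most 50 mm and 8.59 degrees, less where a joint would pass 70% of its speed; a pose out of reach is approached as far as the arm can. A call is refused whole if a number of a shift passes 0.05 or a number of a turn 0.15, either way. A call with a gripper value outside its range is refused whole. The fingers move at their own pace and stop on an object; FORCE is the grip in N (left out, the last holds). Time passes only in rows, so rows that do not move let the fingers close. It gives the time, the measured TCP pose, the force, the opening and the grip force at its end, in the units of the state.
- telemetry.observe(): the state, without advancing time (a new reading comes with each control period).
- grab_frame(name): name is "side" or "top"; returns the picture (480x640x3 uint8, red, green, blue); there is no depth.
- calibration(name): a dict with "fovy" (degrees; the focal length in pixels is half the picture's height over the tangent of half this angle, whatever the lens; pixels are square), "cx", "cy" (the principal point, pixels), "dist" ([k1, k2, p1, p2, k3] as OpenCV has them; the pictures are not rectified), "pose" (4x4, takes a point from camera to world coordinates). Camera axes: x right, y down, z forward; pixel columns grow to the right and rows downward; lengths in m; the calibration is good to about 2 mm. A picture is of the moment at which its call begins. calibration takes no time and is no camera call.
- bot.job_done(): hands the job in; it is judged then, once.
Trained networks look in the newest picture that a camera, given by its name, has taken for a name from the list of things; names that differ only in an ending like _2 or _b are one class to them, and where a whole thing is asked for, a point or a joint stands for the part that bears it (a point fixed in the world has none). Each returns a list of dicts, best first, with "score" (0 to 1); they miss things now and then, are a little off and sometimes report something else, mostly with a low value. They report only what shows in the picture. A call takes as long as a camera call. They do not tell look-alikes from the thing itself.
- outline_of(label, camera): "region" (480x640 bool, what is visible of it) and "rect" ([left, top, right, bottom] in pixels, round what is visible of it).
- landmark_of(label, camera): "xy" ([column, row] in pixels: a listed point, or the origin of a listed thing).
The state is a dict: "clock": time; "qpos": joint angles; "qd": joint speeds; "joint_efforts": joint torques, N m; "position": TCP position; "tool_rot": TCP orientation; "force": force on the tool from outside, world axes, zero at the start; "moment": the same for the moment, N m; "grip_width": finger opening in m; "finger_force": force on a finger pad.
Only numpy, scipy, OpenCV 4.12 (cv2) and the standard library are available. Lean on these libraries where they do the work, as an engineer would, in place of code of your own. Each camera call takes 0.05 s, during which the arm holds its last target. There are 200 camera calls.

### The job

Lock the shaft of the mixer drive on the bench: with shut fingers, push the red post round to turn the slotted blue disc until its slot lines up with the brass locking bar (either way round will do), then push the bar by its orange tab through the slot and the keeper behind it until it is fully home against the stop lugs. Do it gently, only by touching: do not grip or lift the bar or the post, and leave the vials, the beaker and the marker where they are.

Things in the scene. Friction and masses are not known exactly. Their poses are not given: they have to be found in the camera images.
- lock_base: fixed grey mixer drive, housing 232 x 100 mm (x -166 to 66, y -50 to 50), aluminium deck 30 mm above the bench. Origin on the bench straight below the disc's axis; x is the way the bar is pushed, z up. Along x on the deck: the bar's guide (x -164 to -38, two steel walls, 14 mm apart inside, 24 outside, tops 46 mm above the bench, bed 35), stop lugs, disc, keeper
- lugs_mid (a point): midway between the two steel stop lugs at the guide's end, 66 mm above the bench (their tops); each is 8 mm along x and spans y 7 to 17 mm to its side; their guide-side faces are 4 mm before this point (x -42 of the drive)
- keeper_mid (a point): top middle of the keeper behind the disc, a steel loop 26 mm wide (flared mouth towards the disc), x 36 to 56 of the drive, top 54 mm above the bench; the bar passes through it below its roof (16 mm wide, 14 mm high inside)
- lock_disc (a joint): turn of the blue disc about its upright axis, rad, counter-clockwise from above positive; stays where it is left (light friction, about 0.05 Nm), end stops -0.25 and 3.39. Its slot is in line with the bar at 0 and again at pi (3.14). The red post, 20 mm from the axis, is at -y of the drive at 0, at +x (keeper side) at pi/2, at +y at pi. It starts between 0.6 and 2.54
- slot_mid (a point): middle of the disc's slot, on its axis, 50 mm above the bench; x along the slot, turning with the disc, z up. The disc is 60 mm across; its two blue half-moons reach 50 mm above the bench, with the straight 17 mm wide slot between them (floor 34 mm above the bench, mouths flared)
- post_mid (a point): on the axis of the upright red post on the disc, 70 mm above the bench; the post is 12 mm thick (a collar 16 mm thick at its foot, up to 53 mm) and its top is 87 mm above the bench
- lock_bar: loose brass bar, 12 x 12 x 112 mm, about 0.2 kg, lying in the open guide. Origin on its underside below the tab's middle, 35 mm above the bench; x along the bar to its rounded nose, 108 mm ahead of the origin. At the start the origin is at x -156 to -143 of the drive, the nose just short of the disc; fully home the tab's front rests on the lugs, origin at x -46, nose through the keeper
- tab_mid (a point): middle of the bar's upright orange push tab, 66 mm above the bench; the tab is 8 mm thick along the bar, 28 mm wide and stands from 49 to 83 mm above the bench
- vial_amber_a: small amber vial with a black cap, 23 mm across, 45 mm high, standing beside the drive; origin at the middle of its underside; to be left alone
- vial_clear: small clear vial with a blue cap, 26 mm across, 50 mm high, standing beside the drive; origin at the middle of its underside; to be left alone
- beaker: glass beaker, 61 mm across, 76 mm high, standing beside the drive; origin at the middle of its underside; to be left alone
- marker_black: white marker pen with a black cap, 138 x 15 x 15 mm, lying along x beside the drive on the robot's side; origin below its middle; to be left alone
Not all that is in view belongs to the job. Of the things like the lock_bar, leave any that is pink; of the rest the smaller one is meant.

How it is judged:
On the way, in this order (a step that is already met when the one before it is completed fails the run):
1. the disc is turned until its slot lies in line with the bar (within about 7 degrees) (angle between the x axis of slot_mid and the x axis of lock_base, either way round below 0.12 rad), for 0.1 s.
2. the bar is pushed through the slot and the keeper, home against the stop lugs (x of lock_bar in the frame of lock_base above -0.052 m and z of lock_bar in the frame of lock_base below 0.04 m and angle between the x axis of lock_bar and the x axis of lock_base, either way round below 0.08 rad and angle between the x axis of slot_mid and the x axis of lock_base, either way round below 0.15 rad), for 0.2 s.
At the end, for the whole second after the job is handed in: the bar lies flat in its guide, through slot and keeper, with its tab within 6 mm of the stop lugs, at rest (all of step 2 and linear speed of lock_bar below 0.01 m/s); the robot touches nothing.
It fails at once if the bar is lifted (more than 12 mm) or tipped up (more than 12 degrees) (z of lock_bar in the frame of lock_base above 0.047 m or angle between lock_bar's own z axis and vertical above 0.21 rad).
It fails at once if the disc, its post or the bar is squeezed or forced (over 30 N from the fingers) (contact force between the fingers and lock_disc above 30 N or contact force between the fingers and lock_bar above 30 N).
It fails at once if a vial, the beaker or the marker is moved (more than 20 mm) or tipped over (distance of any of vial_amber_a, vial_clear, beaker, marker_black from where it was at the start of the episode above 0.02 m or angle between any of vial_amber_a, vial_clear, beaker's own z axis and vertical above 0.35 rad).
It also fails if it takes over 43 s, if anything falls off the work surface, if the arm or the gripper's body presses on something with over 40 N, if the wrist force passes 120 N, or if a joint passes its speed limit or range.

## Working session

There is one attempt and no reset: what is moved stays moved. The work goes in short steps, Python scripts to look and compute and a shell command to move; the robot and the scene stay as the last step left them, time stands still between calls to the robot, and variables do not carry over. Pictures are saved under pics/ and viewed, at most 10 in all, crops included, and the job is handed in when it is done.

```bash
mkdir -p pics; cat > h.py <<'E'
import numpy as np,cv2
from workcell import telemetry,grab_frame,calibration,bot,outline_of,landmark_of
def K(c):
    f=240/np.tan(np.radians(c['fovy'])/2); return np.array([[f,0,c['cx']],[0,f,c['cy']],[0,0,1.]])
def ray(n,xy):
    c=calibration(n); u=cv2.undistortPoints(np.array([[xy]],float),K(c),np.array(c['dist'],float)).ravel()
    T=np.array(c['pose']); return T[:3,3],T[:3,:3]@np.array([u[0],u[1],1])
def at_z(n,xy,z):
    o,d=ray(n,xy); return o+d*(z-o[2])/d[2]
def proj(n,P):
    c=calibration(n); T=np.linalg.inv(np.array(c['pose'])); r,_=cv2.Rodrigues(T[:3,:3])
    return cv2.projectPoints(np.array(P,float).reshape(-1,1,3),r,T[:3,3],K(c),np.array(c['dist'],float))[0].reshape(-1,2)
def snap(n,f):
    im=grab_frame(n); cv2.imwrite('pics/'+f,im[:,:,::-1]); return im
E
python3 - <<'E'
from h import *
np.set_printoptions(precision=4,suppress=True)
a=snap('top','t0.png');b=snap('side','s0.png')
for n in('top','side'):
    print(n,np.array(calibration(n)['pose'])[:3,3])
    for l,z in(('lock_base',0),('lugs_mid',.066),('keeper_mid',.054),('slot_mid',.05),('post_mid',.07),('lock_bar',.035),('tab_mid',.066),('vial_amber_a',0),('vial_clear',0),('beaker',0),('marker_black',0)):
        for d in landmark_of(l,n)[:3]: print(l,np.round(d['xy']),round(d['score'],2),at_z(n,d['xy'],z)[:2])
s=telemetry.observe();print(s['clock'],s['position'],s['tool_rot'])
E
```

```text
top [0.377  0.1146 0.9051]
lock_base [342. 235.] 0.76 [0.5386 0.1151]
lugs_mid [342. 235.] 0.72 [0.526  0.1146]
lugs_mid [318. 226.] 0.7 [0.5421 0.1522]
keeper_mid [370. 234.] 0.87 [0.5298 0.0689]
keeper_mid [340. 228.] 0.73 [0.5401 0.1176]
keeper_mid [316. 226.] 0.35 [0.5443 0.1559]
slot_mid [339. 229.] 0.78 [0.5388 0.1188]
slot_mid [338. 235.] 0.48 [0.5289 0.1204]
slot_mid [316. 224.] 0.18 [0.5482 0.1562]
post_mid [355. 231.] 0.8 [0.5318 0.0935]
lock_bar [216. 334.] 0.87 [0.3687 0.3194]
lock_bar [256. 222.] 0.86 [0.5544 0.2585]
lock_bar [344. 230.] 0.72 [0.5412 0.1119]
tab_mid [456. 308.] 0.77 [ 0.4114 -0.062 ]
tab_mid [248. 216.] 0.74 [0.5587 0.266 ]
tab_mid [211. 330.] 0.66 [0.3751 0.3204]
vial_amber_a [370. 194.] 0.59 [0.6101 0.0651]
vial_clear [321. 191.] 0.64 [0.6167 0.1502]
beaker [281. 180.] 0.97 [0.6364 0.2214]
marker_black [318. 280.] 0.72 [0.4612 0.1562]
marker_black [342. 230.] 0.29 [0.5478 0.114 ]
side [ 0.1589 -0.5472  0.4413]
lock_base [345. 294.] 0.84 [0.5425 0.1177]
lugs_mid [337. 244.] 0.93 [0.5505 0.1633]
keeper_mid [355. 274.] 0.92 [0.5372 0.0816]
keeper_mid [377. 280.] 0.49 [0.5573 0.0523]
slot_mid [344. 265.] 0.72 [0.5401 0.1199]
post_mid [344. 264.] 0.81 [0.523  0.0893]
lock_bar [327. 383.] 0.72 [ 0.3965 -0.1018]
lock_bar [206. 258.] 0.55 [0.363  0.2626]
tab_mid [312. 218.] 0.74 [0.561  0.2783]
tab_mid [329. 354.] 0.72 [ 0.4036 -0.0917]
tab_mid [199. 243.] 0.58 [0.3517 0.2593]
vial_amber_a [407. 302.] 0.61 [0.6158 0.0535]
vial_clear [377. 279.] 0.87 [0.6124 0.1364]
vial_clear [402. 302.] 0.38 [0.6094 0.0568]
beaker [368. 256.] 0.73 [0.6468 0.2198]
beaker [282. 294.] 0.44 [0.4518 0.1607]
marker_black [281. 290.] 0.76 [0.4557 0.1719]
1.2 [0.1394 0.6092 0.2313] [-3.1415  0.      2.9167]
```

View pics/t0.png

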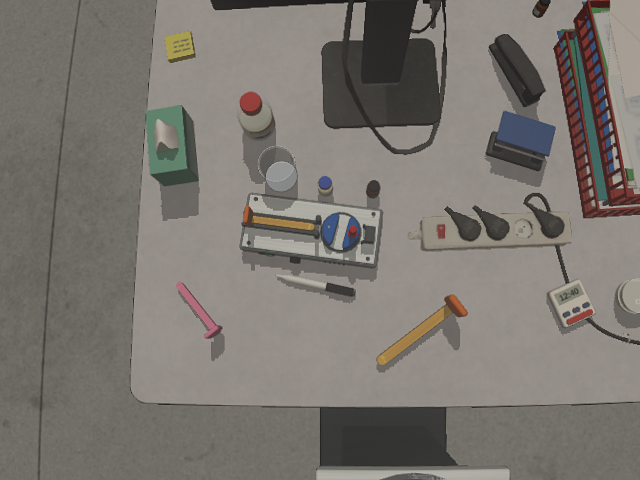

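View pics/s0.png

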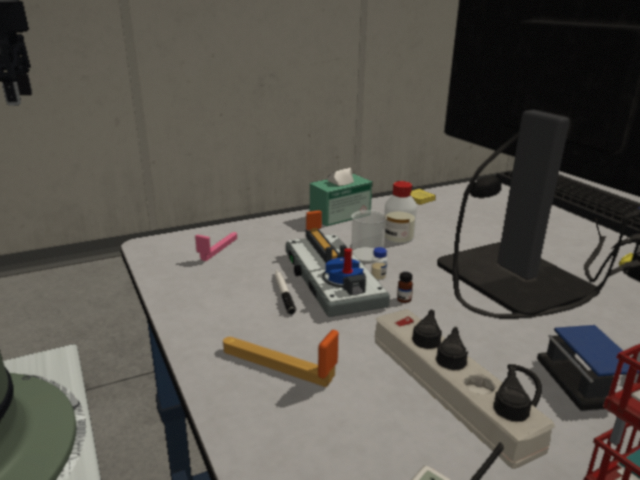

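The top picture shows three bar-like objects: a pink one at (200,310), a large loose one at (420,330) and a smaller one in the drive's guide at (280,222). I choose the one in the guide. The post is at about (353,231), on the keeper side. Next I fit the drive pose and check it in one close crop.

```bash
cat > fit.py <<'E'
from h import *
from scipy.optimize import least_squares
np.set_printoptions(precision=4,suppress=True)
im=cv2.imread('pics/t0.png')
r=outline_of('lock_base','top')[0]; print(r['score'],r['rect'])
m=r['region'].astype(np.uint8)
sd=outline_of('lock_base','side')[0]
def hull(m):
    c=max(cv2.findContours(m,0,2)[0],key=cv2.contourArea); return cv2.convexHull(c)
H={'top':hull(m),'side':hull(sd['region'].astype(np.uint8))}
def dr(p,P):
    c,s=np.cos(p[2]),np.sin(p[2]); P=np.atleast_2d(P); return np.c_[p[0]+c*P[:,0]-s*P[:,1],p[1]+s*P[:,0]+c*P[:,1],P[:,2]]
def box(z): 
    return [(x,y,z) for x,y in((-.166,-.05),(.066,-.05),(.066,.05),(-.166,.05))]
pts={'lugs_mid':(-.038,0,.066),'keeper_mid':(.046,0,.054),'slot_mid':(0,0,.05)}
obs=[('top',(370,234),'keeper_mid'),('top',(339,229),'slot_mid'),('side',(337,244),'lugs_mid'),('side',(355,274),'keeper_mid'),('side',(344,265),'slot_mid')]
corn=lambda n:cv2.approxPolyDP(H[n],6,True).reshape(-1,2)
print(corn('top'))
def res(p):
    e=[]
    for n in('top',):
        hp=cv2.convexHull(proj(n,dr(p,box(.03)+box(0))).astype(np.float32))
        e+=[cv2.pointPolygonTest(hp,tuple(map(float,q[0])),True) for q in H[n]]
        e+=[cv2.pointPolygonTest(H[n].astype(np.float32),tuple(map(float,q[0])),True) for q in hp]
    for n,xy,l in obs: e+=list(.5*(proj(n,dr(p,pts[l]))[0]-xy))
    return np.array(e)
s=least_squares(res,[.537,.118,-1.72],loss='soft_l1',diff_step=1e-4); p=s.x; print(p,s.cost)
print([np.round(proj(n,dr(p,pts[l]))[0]-xy,1) for n,xy,l in obs])
np.save('p.npy',p)
x0,y0,k=230,180,4.9
c=cv2.resize(im[180:280,230:392],None,fx=k,fy=k,interpolation=cv2.INTER_CUBIC)
for z,col in((.03,(0,255,0)),):
    q=(proj('top',dr(p,box(z)))-[x0,y0]+.5)*k; cv2.polylines(c,[q.astype(int)],True,col,1)
for P in list(pts.values())+[(.02,0,.07),(-.164,.012,.046),(-.042,.012,.046),(-.164,-.012,.046),(-.042,-.012,.046)]:
    q=(proj('top',dr(p,P))[0]-[x0,y0]+.5)*k; cv2.circle(c,tuple(q.astype(int)),4,(255,0,255),1)
t=np.linspace(0,6.28,40); q=(proj('top',dr(p,np.c_[.03*np.cos(t),.03*np.sin(t),0*t+.05]))-[x0,y0]+.5)*k
cv2.polylines(c,[q.astype(int)],True,(0,255,255),1)
cv2.imwrite('pics/c0.png',c)
E
python3 fit.py
```

```text
0.86 [239.7, 194.5, 385.3, 269.1]
[[248 195]
 [380 210]
 [374 267]
 [293 263]
 [243 250]]
[ 0.5373  0.1175 -1.7181] 27.978593624318236
[array([-1.6, -0.2]), array([1.2, 1.3]), array([-1.9,  2.6]), array([-0.8,  3.4]), array([-0.8,  1.1])]
```

View pics/c0.png

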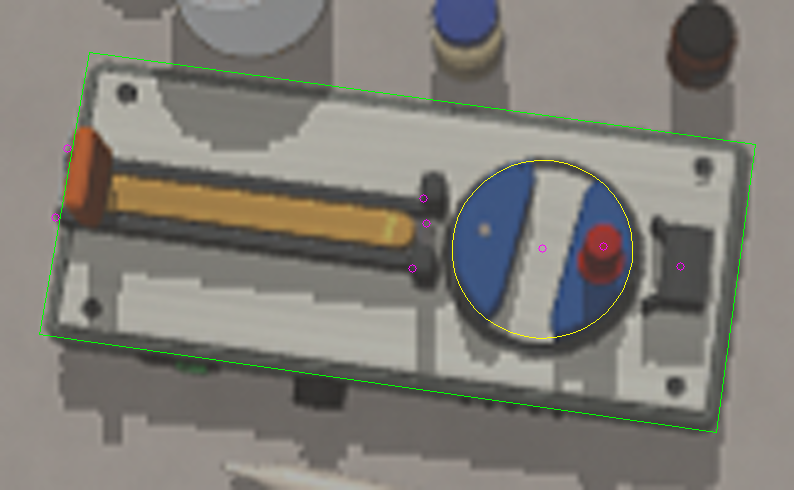

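The crop confirms the choice: orange tab at about (90,175) in the crop, bar in the guide, post on the keeper side. The yaw of the fit is a little off, so I refine it with the guide lines, the disc rim and the keeper.

```bash
cat > ref.py <<'E'
from h import *
np.set_printoptions(precision=4,suppress=True)
f=lambda x,y,z:at_z('top',(x/4.9+230-.5,y/4.9+180-.5),z)
def ang(a,b): d=b-a; return np.arctan2(d[1],d[0])
for a,b,z in(((112,160),(420,190),.046),((65,232),(410,270),.046),((112,178),(400,210),.047),((112,210),(400,246),.047),((100,66),(738,148),.03),((45,333),(712,428),.03),((738,148),(712,428),.03),((100,66),(45,333),.03)):
    print(ang(f(*a,z),f(*b,z)), f(*a,z),f(*b,z))
print('disc',f(543,250,.05),'post top',f(603,238,.087),'tabtop',f(85,165,.083),f(93,130,.083),f(75,200,.083))
print('post rot',ang(f(543,250,.05),f(603,238,.087)),'slot',ang(f(510,325,.034),f(568,172,.034)))
for d in landmark_of('post_mid','top')[:1]:print(at_z('top',d['xy'],.07))
E
python3 ref.py
```

```text
-1.6753317029069827 [0.5692 0.2627 0.046 ] [0.5583 0.1584 0.046 ]
-1.6858078193036599 [0.5445 0.278  0.046 ] [0.531  0.1616 0.046 ]
-1.6884978439217737 [0.5628 0.2624 0.047 ] [0.5513 0.165  0.047 ]
-1.701302325531512 [0.5518 0.2621 0.047 ] [0.539  0.1649 0.047 ]
-1.7082168033821987 [0.6062 0.2706 0.03  ] [0.5758 0.0507 0.03  ]
-1.7148666381620297 [0.5126 0.287  0.03  ] [0.4798 0.0609 0.03  ]
3.0360906082597414 [0.5758 0.0507 0.03  ] [0.4798 0.0609 0.03  ]
2.967869222569606 [0.6062 0.2706 0.03  ] [0.5126 0.287  0.03  ]
disc [0.5369 0.1173 0.05  ] post top [0.5338 0.0981 0.087 ] tabtop [0.5593 0.2651 0.083 ] [0.5709 0.2628 0.083 ] [0.5478 0.268  0.083 ]
post rot -1.732158151429033 slot -0.3593640506720083
[0.5318 0.0935 0.07  ]
```

```bash
python3 -m inch '[[-0.037,-0.031,0,0,0,0,1],[-0.037,-0.031,0,0,0,0,1],[-0.037,-0.031,0,0,0,0,1],[-0.037,-0.031,0,0,0,0,1],[-0.037,-0.031,0,0,0,0,1]]' 30
python3 -m inch '[[-0.037,-0.031,0,0,0,0,1],[-0.037,-0.031,0,0,0,0,1],[-0.037,-0.031,0,0,0,0,1],[-0.037,-0.031,0,0,0,0,1],[0,0,0,0,0,0,1]]'
```

```text
clock: 1.85
position: [0.286, 0.4152, 0.2315]
tool_rot: [3.141, 0.0, 2.917]
force: [1.0, 0.4, 0.8]
grip_width: 0.0122
finger_force: 0.0
clock: 2.35
position: [0.4051, 0.2578, 0.2316]
tool_rot: [-3.141, 0.002, 2.909]
force: [-1.5, 1.2, 0.3]
grip_width: -0.0003
finger_force: 0.0
```

```bash
python3 -m inch '[[-0.036,-0.03,0,0,0,0,1],[-0.036,-0.03,0,0,0,0,1],[-0.036,-0.03,0,0,0,0,1],[-0.036,-0.03,0,0,0,0,1],[-0.036,-0.03,0,0,0,0,1]]'
python3 -m inch '[[0,0,0.02,0,0,0.14,1],[0,0,0.02,0,0,0.14,1],[0,0,0.02,0,0,0.14,1],[0,0,0.02,0,0,0.14,1],[0,0,0.02,0,0,0.135,1]]'
python3 -m inch '[[0,0,0,0,0,0,1],[0,0,0,0,0,0,1]]'
python3 - <<'E'
from h import *
snap('top','t1.png');snap('side','s1.png')
s=telemetry.observe();print(s['clock'],s['position'],s['tool_rot'],s['qpos'])
for n in('top','side'):
  for l,z in(('post_mid',.07),('slot_mid',.05)):
    for d in landmark_of(l,n)[:2]:print(n,l,d['score'],d['xy'],at_z(n,d['xy'],z))
a=cv2.imread('pics/t1.png')[160:280,230:400];b=cv2.imread('pics/s1.png')[190:310,270:440]
cv2.imwrite('pics/c1.png',np.hstack([cv2.resize(q,None,fx=2.35,fy=2.35,interpolation=2) for q in(a,b)]))
E
```

```text
clock: 2.85
position: [0.5448, 0.0751, 0.2315]
tool_rot: [3.141, 0.0, 2.917]
force: [0.0, 0.8, 0.0]
grip_width: -0.0002
finger_force: 0.0
clock: 3.35
position: [0.5438, 0.0767, 0.1306]
tool_rot: [3.141, 0.0, 2.216]
force: [0.8, 0.8, -0.3]
grip_width: 0.0006
finger_force: 0.0
clock: 3.55
position: [0.5439, 0.0768, 0.1317]
tool_rot: [-3.141, 0.0, 2.226]
force: [0.3, 0.5, 0.4]
grip_width: -0.0001
finger_force: 0.0
3.65 [0.54433719 0.07680669 0.13237345] [3.14025828e+00 4.26677544e-04 2.22503153e+00] [-0.46436353  0.55448857  0.30004804  1.90137188 -0.23887628  0.71882064
  0.62812209]
side slot_mid 0.77 [346.7, 264.8] [0.54432336 0.11903368 0.05      ]
```

View pics/c1.png

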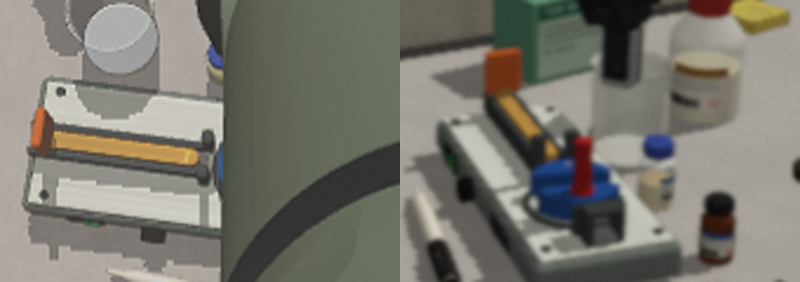

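```bash
python3 -m inch '[[-0.008,0.002,0,0,0,0,1],[0,0,0.025,0,0,0,1],[0,0,0.025,0,0,0,1],[0,0,0.02,0,0,0,1],[0,0,0,0,0,0,1]]'
python3 - <<'E'
from h import *
print(telemetry.observe()['position'])
b=snap('side','s2.png')[200:310,270:420]
cv2.imwrite('pics/c2.png',cv2.resize(b,None,fx=4,fy=4,interpolation=2)[:,:,::-1])
E
```

```text
clock: 4.35
position: [0.5494, 0.0709, 0.0594]
tool_rot: [-3.139, -0.001, 2.222]
force: [-0.1, 0.7, -0.2]
grip_width: -0.0
finger_force: 0.0
[0.54937261 0.07089332 0.05935105]
```

View pics/c2.png

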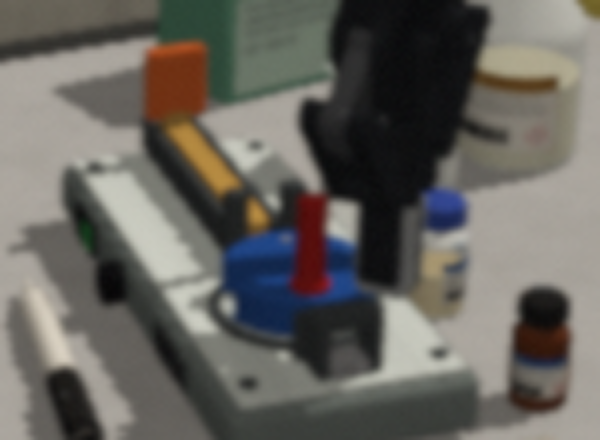

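The side view shows the fingers at crop (390,250) behind the post at (312,240), clear of the disc and keeper. Now I push.

```bash
python3 -m inch '[[0.005,0,-0.002,0,0,0,1],[0.004,0,0,0,0,0,1],[0.004,0,0,0,0,0,1],[0.003,0,0,0,0,0,1],[0.003,0,0,0,0,0,1]]'
python3 -m inch '[[0.003,0,0,0,0,0,1],[0.003,0,0,0,0,0,1],[0.003,0,0,0,0,0,1],[0.003,0,0,0,0,0,1],[0.003,0,0,0,0,0,1]]'
python3 - <<'E'
from h import *
print(telemetry.observe()['position'])
b=snap('side','s3.png')[200:310,270:420]
for l,z in(('post_mid',.07),('slot_mid',.05)):
    for d in landmark_of(l,'side')[:2]:print(l,d['score'],d['xy'],at_z('side',d['xy'],z))
cv2.imwrite('pics/c3.png',cv2.resize(b,None,fx=4,fy=4,interpolation=2)[:,:,::-1])
E
```

```text
clock: 4.9
position: [0.539, 0.0852, 0.0639]
tool_rot: [-3.141, 0.002, 2.221]
force: [0.4, -17.8, 4.2]
grip_width: 0.0005
finger_force: 7.2
clock: 5.4
position: [0.5294, 0.0979, 0.0635]
tool_rot: [-3.141, 0.001, 2.221]
force: [-0.9, -6.2, -0.7]
grip_width: -0.0001
finger_force: 2.2
[0.52944859 0.09792277 0.06349567]
post_mid 0.75 [337.7, 259.8] [0.520485   0.10509292 0.07      ]
slot_mid 0.69 [345.5, 268.7] [0.5362936  0.10837329 0.05      ]
```

View pics/c3.png

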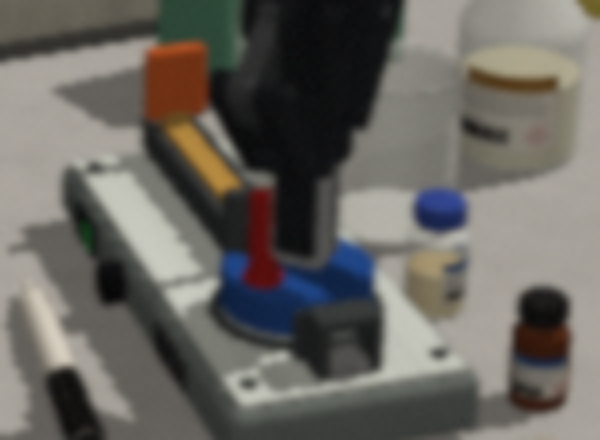

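```bash
cat > post.py <<'E'
from h import *
import sys
def post(im):
    h=cv2.cvtColor(im,cv2.COLOR_RGB2HSV); m=((h[...,0]<5)|(h[...,0]>175))&(h[...,1]>150)&(h[...,2]>50)
    m[:235]=0;m[300:]=0;m[:,:310]=0;m[:,380:]=0
    n,l,s,c=cv2.connectedComponentsWithStats(m.astype(np.uint8)); i=1+np.argmax(s[1:,4]); b=s[i]
    ys,xs=np.nonzero(l==i); t=xs[ys<b[1]+3].mean(); 
    f=xs[(ys>=b[1]+b[3]-7)].mean()
    Y=np.array([.991,-.134])
    for nm,xy,z in(('top',(t,b[1]+1.),.087),('mid',(c[i][0],c[i][1]),.068)):
        P=at_z('side',xy,z)[:2]-[.537,.1175]; x=P@[-.134,-.991];y=P@[.991,-.134]
        print(nm,np.round(xy,1),b,'drive',np.round([x,y],4),'th',round(np.arctan2(x,-y),3))
if __name__=='__main__':
    for f in sys.argv[1:]:post(cv2.imread('pics/'+f)[:,:,::-1].copy())
E
python3 post.py s0.png s2.png s3.png
```

```text
top [346.9 249. ] [344 248   7  25 145] drive [ 0.0168 -0.0015] th 1.48
mid [347.1 260.1] [344 248   7  25 145] drive [ 0.0159 -0.0001] th 1.562
top [347.2 250. ] [344 249   7  24 139] drive [ 0.0202 -0.0024] th 1.453
mid [347.1 260.2] [344 249   7  24 139] drive [ 0.0164 -0.0004] th 1.546
top [334.7 249. ] [332 248   7  23 128] drive [ 0.0114 -0.0188] th 0.544
mid [334.7 259.3] [332 248   7  23 128] drive [ 0.0079 -0.017 ] th 0.434
```

```bash
python3 -m inch '[[0.002,0,0,0,0,0,1],[0.002,0,0,0,0,0,1],[0.0015,0,0,0,0,0,1],[0.0015,0,0,0,0,0,1],[0,0,0,0,0,0,1]]'
python3 - <<'E'
from h import *
from post import post
print(telemetry.observe()['position'])
im=snap('side','s4.png');post(im)
print([(d['score'],d['xy']) for d in landmark_of('post_mid','side')])
E
```

```text
clock: 6.05
position: [0.5263, 0.1046, 0.0636]
tool_rot: [3.14, 0.001, 2.222]
force: [5.2, -1.2, 0.7]
grip_width: -0.0002
finger_force: 2.1
[0.52626584 0.10455866 0.0636339 ]
top [331.3 247. ] [329 246   8  23 109] drive [ 0.0033 -0.0212] th 0.154
mid [331.3 257.8] [329 246   8  23 109] drive [ 0.0014 -0.02  ] th 0.069
[(0.75, [329.3, 256.7]), (0.26, [368.3, 257.1])]
```

```bash
python3 -m inch '[[0.0008,0,0,0,0,0,1],[0.0007,0,0,0,0,0,1],[0,0,0,0,0,0,1],[-0.006,0,0,0,0,0,1],[-0.006,0,0,0,0,0,1]]'
python3 -m inch '[[-0.008,0,-0.01,0,0,0,1],[0,0,-0.04,0,0,0,1],[0.01,0.03,-0.03,0,0,-0.14,1],[0,-0.03,-0.03,0,0,-0.14,1],[0,0,0,0,0,0,1]]'
python3 - <<'E'
from h import *
from post import post
print(telemetry.observe()['position'],telemetry.observe()['tool_rot'])
im=snap('side','s5.png');post(im)
E
```

```text
clock: 6.65
position: [0.5316, 0.0958, 0.0632]
tool_rot: [-3.141, -0.001, 2.222]
force: [0.2, 0.5, -1.0]
grip_width: 0.0001
finger_force: 0.0
clock: 7.15
position: [0.5337, 0.0921, 0.1774]
tool_rot: [3.139, 0.003, 2.505]
force: [0.5, -0.3, -0.4]
grip_width: 0.0002
finger_force: 0.0
[0.53373025 0.09205697 0.17738937] [3.13866824e+00 2.90580538e-03 2.50517545e+00]
top [332.4 246. ] [329 245   7  24 152] drive [ 0.0005 -0.0184] th 0.026
mid [332.  256.3] [329 245   7  24 152] drive [-0.0028 -0.0173] th -0.163
```

```bash
python3 -m inch '[[0.0206,0.0372,0,0,0,0,1],[0.0206,0.0372,0,0,0,0,1],[0.0206,0.0372,0,0,0,0,1],[0.0206,0.0372,0,0,0,0,1],[0.0206,0.0372,0,0,0,0,1]]'
python3 -m inch '[[0,0,0,0,0,-0.125,1],[0,0,0,0,0,-0.125,1],[0,0,0,0,0,-0.125,1],[0,0,0,0,0,-0.127,1],[0,0,0,0,0,0,1]]'
python3 - <<'E'
from h import *
from post import post
print(telemetry.observe()['position'],telemetry.observe()['tool_rot'])
im=snap('side','s6.png');post(im)
a=snap('top','t6.png')[180:280,230:392]
cv2.imwrite('pics/c6.png',cv2.resize(a,None,fx=4.9,fy=4.9,interpolation=2)[:,:,::-1])
E
```

```text
clock: 7.7
position: [0.5617, 0.3067, 0.1728]
tool_rot: [-3.141, -0.0, 2.5]
force: [0.9, 0.4, -0.2]
grip_width: 0.0002
finger_force: 0.0
clock: 8.2
position: [0.5618, 0.3047, 0.1728]
tool_rot: [-3.141, -0.001, 3.005]
force: [0.3, 0.3, 0.7]
grip_width: 0.0001
finger_force: 0.0
[0.56180004 0.30473596 0.17275764] [-3.14119885e+00 -9.97101511e-04  3.00465656e+00]
top [332.2 246. ] [329 245   8  23 154] drive [ 0.0004 -0.0187] th 0.021
mid [332.1 256.2] [329 245   8  23 154] drive [-0.0032 -0.0171] th -0.184
```

View pics/c6.png

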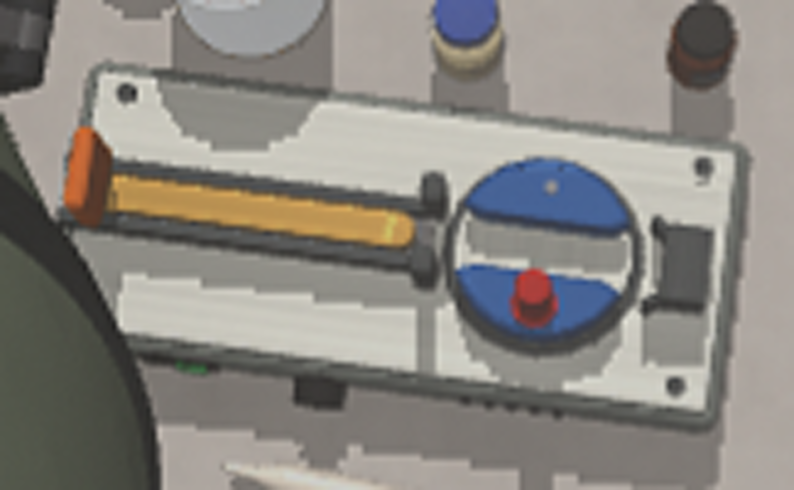

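The slot edges run parallel to the bar (slot centre at crop (545,248)), so the disc is lined up. I lower the fingers behind the tab.

```bash
python3 -m inch '[[0,0,0.04,0,0,0,1],[0,0,0.04,0,0,0,1],[0,0,0.035,0,0,0,1],[0,0,0,0,0,0,1],[0,-0.004,0,0,0,0,1]]'
python3 -m inch '[[0,-0.004,0,0,0,0,1],[0,-0.004,0,0,0,0,1],[0,-0.004,0,0,0,0,1],[0,-0.004,0,0,0,0,1],[0,-0.004,0,0,0,0,1]]'
```

```text
clock: 8.8
position: [0.5612, 0.3013, 0.0588]
tool_rot: [-3.141, -0.0, 3.002]
force: [-0.1, -0.0, 0.1]
grip_width: 0.0002
finger_force: 0.0
clock: 9.3
position: [0.5587, 0.2813, 0.0589]
tool_rot: [3.141, 0.001, 3.004]
force: [-0.0, 1.9, 1.7]
grip_width: -0.0003
finger_force: 1.2
```

```bash
python3 -m inch '[[0,-0.005,0,0,0,0,1],[0,-0.005,0,0,0,0,1],[0,-0.005,0,0,0,0,1],[0,-0.005,0,0,0,0,1],[0,-0.005,0,0,0,0,1]]'
python3 -m inch '[[0,-0.005,0,0,0,0,1],[0,-0.005,0,0,0,0,1],[0,-0.005,0,0,0,0,1],[0,-0.005,0,0,0,0,1],[0,-0.005,0,0,0,0,1]]'
```

```text
clock: 9.8
position: [0.555, 0.256, 0.0583]
tool_rot: [3.142, 0.0, 3.004]
force: [-0.6, 2.9, 1.8]
grip_width: 0.0002
finger_force: 1.2
clock: 10.3
position: [0.5515, 0.2312, 0.0583]
tool_rot: [3.142, 0.0, 3.004]
force: [0.5, 2.2, 1.6]
grip_width: -0.0002
finger_force: 1.3
```

```bash
python3 -m inch '[[0,-0.004,0,0,0,0,1],[0,-0.004,0,0,0,0,1],[0,-0.004,0,0,0,0,1],[0,-0.004,0,0,0,0,1],[0,-0.004,0,0,0,0,1]]'
python3 -m inch '[[0,-0.003,0,0,0,0,1],[0,-0.003,0,0,0,0,1],[0,-0.003,0,0,0,0,1],[0,-0.003,0,0,0,0,1],[0,-0.003,0,0,0,0,1]]'
```

```text
clock: 10.8
position: [0.5486, 0.2113, 0.0582]
tool_rot: [-3.141, -0.0, 3.004]
force: [-0.0, -0.1, -0.4]
grip_width: 0.0
finger_force: 0.5
clock: 11.3
position: [0.5467, 0.1967, 0.0583]
tool_rot: [-3.141, -0.0, 3.004]
force: [-0.9, 1.9, -0.0]
grip_width: 0.0
finger_force: 0.6
```

```bash
python3 -m inch '[[0,-0.002,0,0,0,0,1],[0,-0.002,0,0,0,0,1],[0,-0.002,0,0,0,0,1],[0,-0.001,0,0,0,0,1],[0,-0.001,0,0,0,0,1]]'
```

```text
clock: 11.8
position: [0.5456, 0.189, 0.0583]
tool_rot: [-3.142, -0.0, 3.004]
force: [-0.9, 1.2, -0.8]
grip_width: 0.0
finger_force: 0.5
```

```bash
python3 -m inch '[[0,-0.001,0,0,0,0,1],[0,-0.001,0,0,0,0,1],[0,-0.001,0,0,0,0,1],[0,-0.001,0,0,0,0,1],[0,-0.001,0,0,0,0,1]]'
```

```text
clock: 12.3
position: [0.5449, 0.184, 0.0583]
tool_rot: [-3.142, -0.0, 3.004]
force: [-0.3, 0.7, -1.0]
grip_width: -0.0001
finger_force: 0.5
```

```bash
python3 -m inch '[[0,-0.0005,0,0,0,0,1],[0,-0.0005,0,0,0,0,1],[0,-0.0005,0,0,0,0,1]]'
```

```text
clock: 12.6
position: [0.5448, 0.1826, 0.0583]
tool_rot: [3.142, 0.0, 3.004]
force: [0.2, -0.2, -0.3]
grip_width: -0.0003
finger_force: 0.5
```

```bash
python3 -m inch '[[0,-0.0005,0,0,0,0,1],[0,-0.0005,0,0,0,0,1]]'
```

```text
clock: 12.8
position: [0.5447, 0.182, 0.0583]
tool_rot: [3.141, 0.0, 3.004]
force: [0.7, 5.5, -1.1]
grip_width: 0.0001
finger_force: 2.8
```

```bash
python3 -m inch '[[0,-0.0003,0,0,0,0,1],[0,0,0,0,0,0,1],[0,0,0,0,0,0,1]]'
```

```text
clock: 13.1
position: [0.5447, 0.182, 0.0584]
tool_rot: [3.141, 0.0, 3.004]
force: [1.4, 5.5, -1.6]
grip_width: -0.0001
finger_force: 2.7
```

The force now holds at 5.5 N with no further advance, so the tab is at the stop. I retreat, raise and look.

```bash
python3 -m inch '[[0,0.005,0,0,0,0,1],[0,0.015,0,0,0,0,1],[0,0.02,-0.02,0,0,0,1],[0,0.04,-0.04,0,0,0,1],[0,0.04,-0.04,0,0,0,1]]'
python3 -m inch '[[0,0.03,-0.03,0,0,0,1],[0,0,0,0,0,0,1],[0,0,0,0,0,0,1]]'
python3 - <<'E'
from h import *
a=snap('top','t7.png')[180:280,230:392];b=snap('side','s7.png')[200:310,270:420]
r=lambda q,k:cv2.resize(q,None,fx=k,fy=k,interpolation=2)[:,:,::-1]
A=r(a,3);B=r(b,300/110)
cv2.imwrite('pics/c7.png',np.hstack([A,B])[:,:800] if A.shape[1]+B.shape[1]<=800 else np.hstack([A[:,800-B.shape[1]-A.shape[1]:] if 0 else A[:,A.shape[1]+B.shape[1]-800:],B]))
E
```

```text
clock: 13.6
position: [0.5595, 0.2928, 0.1501]
tool_rot: [-3.141, -0.001, 3.004]
force: [0.7, -0.3, -0.2]
grip_width: -0.0
finger_force: 0.0
clock: 13.9
position: [0.5636, 0.322, 0.1791]
tool_rot: [3.141, 0.0, 3.005]
force: [0.1, -0.1, -0.7]
grip_width: 0.0
finger_force: 0.0
```

View pics/c7.png

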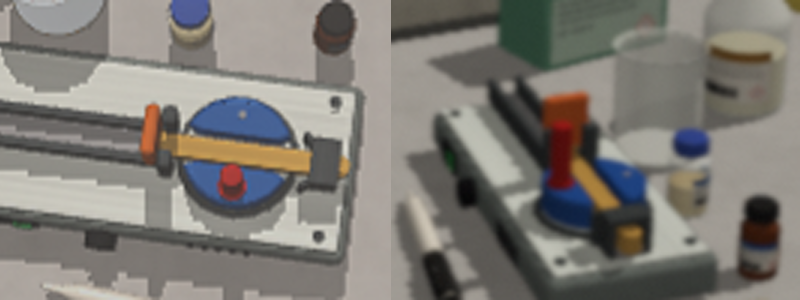

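The bar passes through the slot and the keeper, with its nose out at crop (345,165). The tab is against the lugs at (155,135), and the robot is clear.

```bash
python3 -c "
from workcell import bot
print(bot.job_done())"
```

```text
the job is handed in; nothing more can be done
None
```

I handed the job in at about 14 s: the disc's slot is in line with the bar, the bar is through slot and keeper with its tab on the stop lugs (final camera view), and the arm is clear; no verdict came back.

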